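# Dish change at the microinjection station

### The job

The microscope is swung aside and the micromanipulator is drawn back for a dish change. Set the square glass dish gently down flat in the square opening of the station's stage, then slide the manipulator carriage slowly along its rail until it is fully home against the front stop, and swing its clamp lever right round to lock it there. Do not touch the glass pipette or its holder, and leave the other things on the bench where they are.

Things in the scene. Friction and masses are not known exactly. Their poses are not given: they have to be found in the camera images.
- dish_center (a point): Square solid-glass embryo dish, 42 x 42 mm and 20 mm tall, clear glass, with a round well (30 mm wide, 10 mm deep) in its top; about 70 g; stands on the bench. The point is its centre, 10 mm above its underside; x and y axes along its sides, z up. (The round, lidded 60 mm plastic dish near it is not wanted.)
- stage_seat (a point): Centre of the square opening in the stage of the injection station, at the level of the stage glass on which the dish is to stand (57 mm above the bench). The opening is 48 x 48 mm in an aluminium plate 110 x 110 mm, 4 mm thick, bevelled at its upper edge, on a white box-shaped light base 160 x 160 mm. The axes are those of the station: x and y along the sides of the opening, z up; the rail runs along y, and the manipulator stands on the +y side of the stage.
- carriage (a joint): Position of the manipulator carriage along its rail in m: 0 fully home against the brass screw of the steel front stop block next to the light base, growing as it is drawn back along the station's +y; end of travel at 0.112. It starts drawn back. It slides stiffly (about 2 N) and stays where it is left while the lever is loose. It carries a saddle 70 x 95 mm, the column and the pipette.
- column_top (a point): Centre of the top face of the manipulator's upright dark steel column on the carriage (30 mm along the station's x, 36 mm along y, top 172 mm above the bench; the upper 45 mm of both x faces are free for a grip). Moves with the carriage; at home it lies at y = +175 mm, x = 0 from stage_seat in the station's axes. Axes as the station's. The pipette head is on its -y side.
- clamp_lever (a joint): Angle of the clamp lever on the rear of the carriage in rad: near 0 loose, pointing back along the rail (station's +y); swings clockwise seen from above towards the station's +x, up to its stop at 1.5, where it points along +x. It turns with about 2 N at the ball; from about 0.8 it stiffens (up to some 4 N) and presses a shoe on the rail, so that the carriage no longer slides freely. Stays where it is left.
- lever_ball (a point): Centre of the black ball, 22 mm in diameter, at the end of the clamp lever's 9 mm steel arm; 81 mm above the bench, 66 mm from the pivot.
- lever_pivot (a point): Point on the vertical pivot axis of the clamp lever at the height of the ball; moves with the carriage, 45 mm behind (+y) the column's axis. The saddle's top is 52 mm above the bench, the lever's hub is 22 mm in diameter. Axes as the station's.
- pipette_tip (a point): Tip of the glass pipette, 88 mm above the bench; moves with the carriage, 175 mm ahead (-y) of the column's axis; at home it hovers 11 mm above the middle of the dish.
- pipette: The pipette and its steel holder rod (9 mm), rising at about 27 degrees from the tip to the head near the top of the column. Fragile: not to be touched. Origin at the foot of the column's axis; axes as the station's.
- block_dish: The square glass dish itself; origin at the centre of its underside.
- petri: Round clear plastic dish with lid, 60 mm in diameter, 16 mm tall, on the bench near the square dish; not to be disturbed. Origin under its centre.
- forceps: Steel forceps 110 mm long lying on the station's base plate (12 mm thick) beside the rail; not to be disturbed.
- marker: Black marker pen, 130 mm long, lying on the bench; not to be disturbed.
- reagent: Amber bottle, 48 mm in diameter, 85 mm tall, on the far side; not to be disturbed.
- oil: White jar, 44 mm in diameter, 75 mm tall, on the far side; not to be disturbed.
Things that resemble listed ones, but are neither listed nor needed, are in the scene too. What is shaped like the block_dish but pink or yellow is not meant.

How it is judged:
By the outcome, as a careful person would: the job done as asked, in the order asked, and still so for the second after the job is handed in, with the robot touching nothing.
It also fails if it takes over 58 s, if anything falls off the work surface, if the arm or the gripper's body presses on something with over 40 N, if the wrist force passes 120 N, or if a joint passes its speed limit or range.

### The arm

A 7-joint arm with a two-finger parallel gripper is mounted at the origin on the work surface. World frame = base frame: x ahead of the robot, y to its left, z up, the work surface at z = 0. Lengths are in m, angles in rad, forces in N, time in s.
With the tool pointing down it reaches from about 0.425 to 0.925 m from the base axis. Payload 6.8 kg.
Tool frame: the origin (TCP) lies on the centre line of the jaws, within the pads' length; the fingertips stand 19 mm ahead of it and the grasp point (between the pads) is the TCP (tcp_to_tips is the distance from the TCP to the fingertips, in m); x points along the fingers, y is the direction in which the jaws open and shut, and the axes are right-handed (so a half turn about x gives the same grasp; the last joint's range is limited). The gripper opens to 85 mm and grips with 20 to 120 N. Pads are 22 mm wide; open, the fingers measure 114 mm over their backs; the gripper's body (76 mm by 85 mm) begins 54 mm behind the grasp point. The pads swing forward as they close: fully open they stand 13 mm farther back than shut.
Start: joints at [-1.371, 0.477, 0.022, 1.555, -0.011, 1.109, -0.083], TCP at [0.204, 0.643, 0.25] pointing down, gripper open.
Joint ranges: [-2.96, 2.96], [-0.34, 2.1], [-1.41, 1.46], [0.24, 2.44], [-1.37, 4.51], [0.17, 1.92], [-2.96, 2.96]. Speed limits (rad/s): [2.39, 2.39, 3.14, 3.14, 3.14, 3.14, 3.14].

### API

Orientations are given as a unit quaternion [w, x, y, z].
In Python, from station import get_obs, read_camera, hand_in, spot_in, cut_out, tcp_to_tips gives the robot as it stands.
- The arm moves only by the shell command python3 -m jog 'ROWS' [FORCE]. ROWS is JSON, a list of rows, each an object of numbers: "gripper": the closure, from 0 (fully open) to 1 (shut); "dx", "dy", "dz": the shift along the world's x, y, z in m; "rx", "ry", "rz": the turn, a rotation vector about the world's x, y, z in degrees. In form: [{"gripper": .., "dx": .., "dy": .., "dz": .., "rx": .., "ry": .., "rz": ..}, ...]. A call has 1 to 10 rows; each row is the pose to reach, as a shift and turn from the pose commanded when the call began; what a row does not reach only later rows make up. A row lasts 1/10 s, in which the tool goes at most 50 mm and 8.59 degrees, less where a joint would pass 70% of its speed; a pose out of reach is approached as far as the arm can. A call with a gripper value outside its range is refused whole. The fingers move at their own pace and stop on an object; FORCE is the grip in N (left out, the last holds). Time passes only in rows, so rows that repeat a pose let the fingers close. It gives the time, the measured TCP pose, the force and the opening at its end, in the units of the state.
- get_obs(): the state, without advancing time (a new reading comes with each control period).
- read_camera(name): name is "scene" or "top" or "wrist"; returns a dict with "pixels" (420x560x3 uint8, blue, green, red), "range_z" (420x560 float32, m along the optical axis (not along the pixel's ray), 0 where there is no reading), "camera_matrix" (3x3 intrinsics, pixels), "D" ([k1, k2, p1, p2, k3] as OpenCV has them; the pictures are not rectified), "cam_to_world" (4x4, takes a point from camera to world coordinates). Camera axes: x right, y down, z forward; pixel columns grow to the right and rows downward; lengths in m; the calibration is good to about 2 mm. A picture is of the moment at which its call begins.
- hand_in(): hands the job in, once; it reports no verdict.
Trained networks look in the newest picture that a camera, given by its name, has taken for a name from the list of things; names that differ only in an ending like _2 or _b are one class to them, and where a whole thing is asked for, a point or a joint stands for the part that bears it (a point fixed in the world has none). Each returns a list of dicts, best first, with "conf" (0 to 1); they miss things now and then, are a little off and sometimes report something else, mostly with a low value. They report only what shows in the picture. A call takes as long as a camera call. They do not tell look-alikes from the thing itself.
- spot_in(camera, label): "box" ([centre column, centre row, width, height] in pixels, round what is visible of it).
- cut_out(camera, label): "mask" (420x560 bool, what is visible of it) and "box" ([centre column, centre row, width, height] in pixels, round what is visible of it).
The state is a dict: "t": time; "q": joint angles; "joint_vel": joint speeds; "joint_torque": joint torques, N m; "eef_pos": TCP position; "tool_rot": TCP orientation; "contact_force": force on the tool from outside, world axes, zero at the start; "torque": the same for the moment, N m; "gripper_width": opening from 0.0 (shut) to 1.0 (fully open).
Only numpy, scipy, OpenCV 4.12 (cv2) and the standard library are available. Lean on these libraries where they do the work, as an engineer would, in place of code of your own. Each camera call takes 0.05 s, during which the arm holds its last target. There are 200 camera calls.

## Working session

There is one attempt and no reset: what is moved stays moved. The work goes in short steps, Python scripts to look and compute and a shell command to move; the robot and the scene stay as the last step left them, time stands still between calls to the robot, and variables do not carry over. Pictures are saved under pics/ and viewed, about 8 in all and at most 12, crops included, and the job is handed in when it is done.

```bash
ls; mkdir -p pics; cat > h.py <<'E'
import numpy as np, cv2
from station import *
def ray(c,px):
    p=cv2.undistortPoints(np.array([[px]],float),c["camera_matrix"],np.array(c["D"],float))[0,0]
    return np.array([p[0],p[1],1.])
def atz(c,px,z):
    T=np.array(c["cam_to_world"]);d=T[:3,:3]@ray(c,px);o=T[:3,3]
    return o+d*(z-o[2])/d[2]
def cloud(c):
    h,w=c["range_z"].shape
    u,v=np.meshgrid(np.arange(w),np.arange(h))
    p=cv2.undistortPoints(np.stack([u,v],-1).reshape(-1,1,2).astype(float),c["camera_matrix"],np.array(c["D"],float))[:,0]
    P=np.c_[p,np.ones(len(p))]*c["range_z"].reshape(-1,1)
    T=np.array(c["cam_to_world"]);return (P@T[:3,:3].T+T[:3,3]).reshape(h,w,3)
def proj(c,P):
    T=np.linalg.inv(np.array(c["cam_to_world"]));P=np.atleast_2d(P)@T[:3,:3].T+T[:3,3]
    return cv2.projectPoints(P,np.zeros(3),np.zeros(3),c["camera_matrix"],np.array(c["D"],float))[0][:,0]
E
python3 - <<'E'
from h import *
import pickle
o=get_obs();print({k:np.round(v,3) for k,v in o.items()},tcp_to_tips)
for n in("scene","top"):
    c=read_camera(n);pickle.dump(c,open(n+".pkl","wb"))
    print(n,np.round(c["cam_to_world"],3).tolist(),c["camera_matrix"][0][0])
    for l in["dish_center","petri","lever_ball","column_top","pipette","clamp_lever","forceps","marker","reagent","oil","block_dish"]:
        print(l,[(round(d["conf"],2),np.round(d["box"]).tolist()) for d in spot_in(n,l)][:4])
    cv2.imwrite(f"pics/{n}0.png",cv2.resize(c["pixels"],(800,600),interpolation=cv2.INTER_CUBIC))
E
```

```text
pics
{'t': np.float64(0.0), 'q': array([-1.371,  0.478,  0.022,  1.556, -0.012,  1.109, -0.083]), 'joint_vel': array([ 0.   , -0.   ,  0.001, -0.   , -0.001, -0.001,  0.   ]), 'joint_torque': array([ 1.0000e-03, -5.9644e+01,  1.6080e+00, -2.8120e+01,  1.2000e-02,
        9.0000e-03, -0.0000e+00]), 'eef_pos': array([0.204, 0.643, 0.249]), 'tool_rot': array([ 0.699,  0.108,  0.699, -0.109]), 'contact_force': array([ 0.227, -0.445, -0.842]), 'torque': array([0.02 , 0.026, 0.025]), 'gripper_width': np.float64(1.001)} 0.019
scene [[-0.894, 0.254, -0.368, 1.005], [0.447, 0.511, -0.734, 0.686], [0.001, -0.821, -0.571, 0.773], [0.0, 0.0, 0.0, 1.0]] 462.90958935435435
dish_center [(0.77, [316.0, 213.0, 15.0, 13.0]), (0.66, [268.0, 173.0, 13.0, 12.0]), (0.61, [263.0, 190.0, 23.0, 14.0]), (0.57, [272.0, 205.0, 15.0, 16.0])]
petri [(0.67, [302.0, 188.0, 17.0, 16.0])]
lever_ball [(0.73, [398.0, 322.0, 27.0, 28.0])]
column_top [(0.88, [380.0, 292.0, 66.0, 94.0])]
pipette [(0.64, [399.0, 321.0, 27.0, 25.0]), (0.54, [354.0, 247.0, 15.0, 7.0])]
clamp_lever [(0.85, [398.0, 321.0, 27.0, 24.0]), (0.35, 
[... 552 characters left out ...]
, [403.0, 288.0, 23.0, 21.0]), (0.69, [421.0, 247.0, 26.0, 20.0]), (0.65, [313.0, 265.0, 21.0, 22.0])]
petri [(0.81, [363.0, 270.0, 24.0, 24.0])]
lever_ball [(0.58, [102.0, 229.0, 25.0, 11.0])]
column_top [(0.93, [140.0, 236.0, 107.0, 41.0])]
pipette [(0.66, [176.0, 234.0, 30.0, 7.0])]
clamp_lever [(0.69, [102.0, 230.0, 34.0, 3.0])]
forceps [(0.65, [150.0, 270.0, 7.0, 45.0]), (0.22, [420.0, 178.0, 12.0, 46.0])]
marker [(0.75, [421.0, 178.0, 13.0, 49.0])]
reagent [(0.72, [367.0, 154.0, 25.0, 22.0])]
oil [(0.89, [321.0, 132.0, 18.0, 21.0])]
block_dish [(0.88, [405.0, 287.0, 18.0, 20.0]), (0.86, [420.0, 245.0, 19.0, 23.0]), (0.77, [382.0, 225.0, 27.0, 18.0]), (0.62, [312.0, 262.0, 21.0, 21.0])]
```

View pics/top0.png

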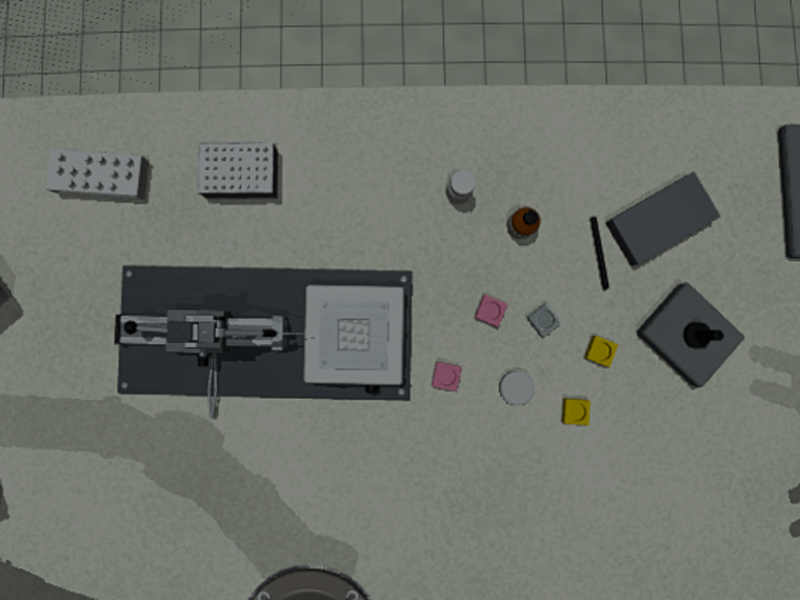

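View pics/scene0.png

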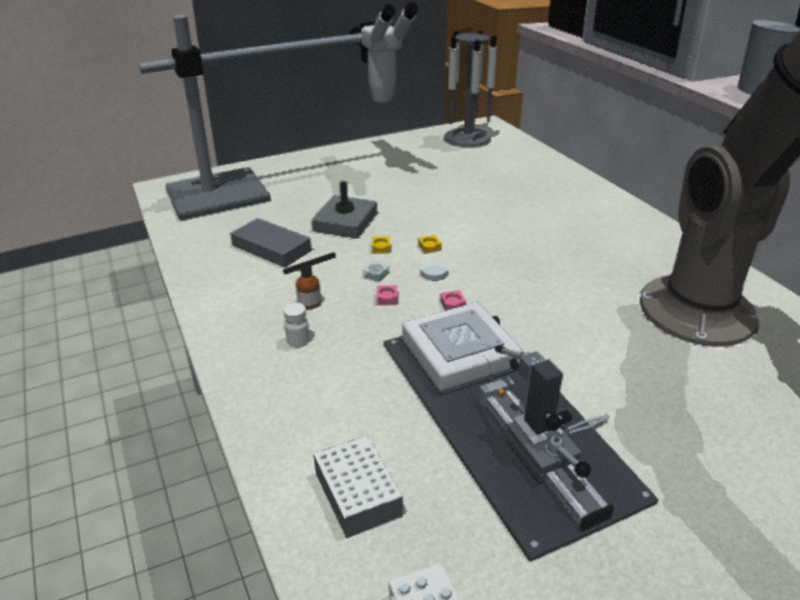

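The top view shows five square-dish shapes. In 800x600 pixels, pink ones are at (491,310) and (447,376), yellow ones at (601,351) and (576,411), and a clear glass one at (543,320). The round petri is at (517,387). The clear square one fits the description. The station's +y points left in the image, which is about world +y. I'll enlarge to confirm.

```bash
python3 - <<'E'
from h import *
import pickle
c=pickle.load(open("top.pkl","rb"));im=c["pixels"]
a=cv2.resize(im[205:245,350:410],(600,400),interpolation=cv2.INTER_CUBIC)
b=cv2.resize(im[180:285,75:295],(800,382),interpolation=cv2.INTER_CUBIC)
cv2.imwrite("pics/crop1.png",np.vstack([cv2.copyMakeBorder(cv2.resize(a,(330,218)),0,0,0,470,0),b]))
P=cloud(c)
def rect(mask,name):
    X=P[mask]; r=cv2.minAreaRect((X[:,:2]*1000).astype(np.float32));print(name,mask.sum(),np.round(r[0],1),np.round(r[1],1),round(r[2],2),"z",np.round(np.median(X[:,2]),4))
Z=P[...,2]
v,u=np.mgrid[:420,:560]
box=lambda u0,u1,v0,v1:(u>=u0)&(u<u1)&(v>=v0)&(v<v1)
rect(box(205,295,190,280)&(Z>.045)&(Z<.07),"lightbase")
rect(box(365,395,210,238)&(Z>.012)&(Z<.03),"dish")
rect(box(75,300,180,285)&(Z>.006)&(Z<.018),"baseplate")
m=box(120,165,210,260)&(Z>.165);rect(m,"column")
m=box(75,108,215,245)&(Z>.07);rect(m,"ball");
# stage profile
print(np.round(Z[232,205:290]*1000).astype(int).tolist()); print(np.round(Z[195:275,247]*1000).astype(int).tolist())
g=cv2.cvtColor(im,cv2.COLOR_BGR2GRAY);print(g[232,225:272].tolist());print(g[212:256,247].tolist())
for m in cut_out("top","block_dish")[:4]:
    r=cv2.minAreaRect(np.argwhere(m["mask"])[:,::-1].astype(np.float32));print(m["conf"],r,atz(c,r[0],.015))
E
```

```text
lightbase 4766 [505.  -85.9] [160.2 173.6] 87.77 z 0.0593
dish 257 [ 531.2 -409.6] [42.5 43.4] 36.71 z 0.0207
baseplate 10693 [512.4  55. ] [530.2 240.4] 88.99 z 0.0127
column 339 [517.9  14.7] [305.6  28.7] 89.15 z 0.1716
ball 125 [523.8  67.4] [411.2  20.4] 88.45 z 0.0849
[10, 16, 13, 12, 14, 13, 11, 14, 54, 55, 60, 58, 57, 60, 59, 57, 60, 58, 64, 61, 63, 61, 58, 63, 61, 62, 64, 64, 60, 61, 59, 65, 60, 59, 60, 62, 59, 60, 58, 60, 57, 60, 58, 61, 58, 54, 55, 59, 58, 64, 59, 57, 58, 63, 60, 64, 58, 63, 61, 64, 65, 60, 65, 63, 59, 61, 58, 60, 60, 60, 57, 58, 59, 60, 60, 59, 55, 12, 13, 14, 15, 12, 12, 0, 0]
[17, 14, 13, 16, 12, 56, 58, 57, 59, 60, 61, 57, 58, 60, 57, 61, 61, 66, 59, 60, 61, 61, 64, 63, 60, 59, 60, 61, 64, 58, 62, 60, 59, 57, 59, 58, 59, 58, 60, 57, 59, 60, 57, 57, 59, 60, 60, 56, 58, 56, 63, 62, 63, 63, 61, 60, 63, 64, 62, 60, 62, 62, 62, 56, 60, 59, 55, 58, 57, 57, 59, 56, 58, 54, 12, 12, 13, 15, 10, 13]
[118, 118, 119, 119, 118, 119, 119, 120, 120, 121, 121, 100, 110, 126, 126, 126, 125, 117, 107, 105, 104, 105, 106, 120, 118, 110, 107, 104, 104, 121, 131, 129, 114, 107, 119, 124, 123, 123, 123, 123, 124, 123, 122, 122, 122, 121, 102]
[122, 121, 122, 122, 126, 126, 123, 121, 123, 122, 122, 79, 112, 121, 109, 124, 120, 108, 105, 104, 106, 125, 130, 128, 118, 107, 104, 104, 126, 130, 130, 118, 99, 108, 119, 120, 120, 121, 122, 121, 119, 120, 121, 121]
0.79 ((342.9137878417969, 217.03448486328125), (18.514209747314453, 17.988985061645508), 23.198589324951172) [ 0.54743587 -0.31715456  0.015     ]
0.76 ((311.73077392578125, 262.8461608886719), (18.238800048828125, 17.846569061279297), 11.309932708740234) [ 0.43834592 -0.23899181  0.015     ]
0.74 ((420.2930908203125, 245.01724243164062), (20.24079132080078, 18.012447357177734), 21.801410675048828) [ 0.4759175  -0.50502468  0.015     ]
0.74 ((402.0, 287.5), (17.0, 20.0), 90.0) [ 0.37424967 -0.45689119  0.015     ]
```

View pics/crop1.png

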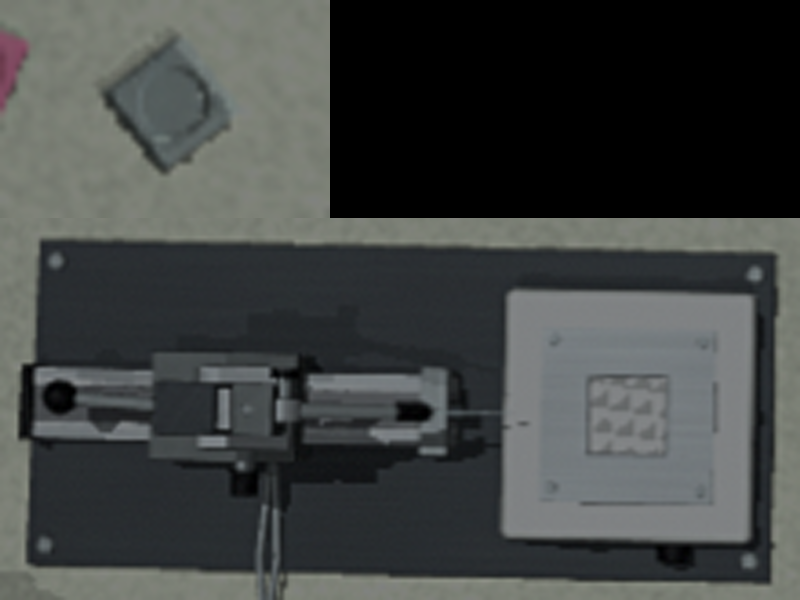

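Crop 1 confirms that the clear glass square dish at (543,320) has a round well. The opening is centred at about native (247.9,234.3). The lever points left (+y), with its ball at crop (58,397). Next I'll work out the precise poses.

```bash
python3 - <<'E'
from h import *
import pickle
from scipy.spatial.transform import Rotation as R
c=pickle.load(open("top.pkl","rb"));P=cloud(c);Z=P[...,2]
o=get_obs();w=o["tool_rot"];M=R.from_quat(np.r_[w[1:],w[0]]).as_matrix();print("tool axes",np.round(M,3).tolist())
f=lambda u,v:(75+u/3.636-.36,180+(v-218)/3.636-.36)
print("seat corners",[np.round(atz(c,f(*p),.061)*1000,1).tolist() for p in[(587,376),(669,376),(669,455),(587,455)]])
print("plate corners",[np.round(atz(c,f(*p),.061)*1000,1).tolist() for p in[(541,330),(717,331),(713,504),(540,501)]])
print("base corners",[np.round(atz(c,f(*p),.012)*1000,1).tolist() for p in[(41,240),(777,254),(771,583),(27,566)]])
v,u=np.mgrid[:420,:560]
for n,(u0,u1,v0,v1,z0,z1) in dict(column=(125,150,222,246,.16,.185),ball=(80,100,222,236,.078,.11),all=(105,200,205,262,.1,.3)).items():
    m=(u>=u0)&(u<u1)&(v>=v0)&(v<v1)&(Z>z0)&(Z<z1);X=P[m]*1000
    print(n,m.sum(),np.round(np.percentile(X,[2,50,98],axis=0)).tolist(),np.round(X.mean(0),1))
    if n=="all":
        for y0 in range(-60,180,10):
            s=X[(X[:,1]>=y0)&(X[:,1]<y0+10)]
            if len(s)>3: print(y0,len(s),np.round(np.percentile(s,[3,97],axis=0)[:,[0,2]]).tolist())
b=f(58,397);print("ball",atz(c,b,.085)*1000)
t=f(527,424);print("tip",atz(c,t,.088)*1000, atz(c,t,.06)*1000)
E
```

```text
tool axes [[-0.0, 0.303, 0.953], [0.0, 0.953, -0.303], [-1.0, 0.0, -0.0]]
seat corners [[536.5, -61.9, 61.0], [535.6, -113.8, 61.0], [485.7, -113.0, 61.0], [486.5, -61.2, 61.0]]
plate corners [[566.1, -33.1, 61.0], [563.6, -144.7, 61.0], [454.3, -140.3, 61.0], [458.1, -31.1, 61.0]]
base corners [[635.2, 310.8, 12.0], [616.8, -186.2, 12.0], [398.0, -178.0, 12.0], [416.2, 319.7, 12.0]]
column 364 [[505.0, 109.0, 162.0], [520.0, 133.0, 167.0], [534.0, 156.0, 175.0]] [519.6 132.8 168. ]
ball 88 [[519.0, 249.0, 78.0], [528.0, 262.0, 87.0], [538.0, 272.0, 94.0]] [528.2 261.8  86.7]
all 766 [[505.0, 30.0, 121.0], [519.0, 122.0, 165.0], [539.0, 170.0, 175.0]] [519.9 117.1 159.3]
20 13 [[511.0, 113.0], [520.0, 123.0]]
30 26 [[511.0, 120.0], [521.0, 127.0]]
40 25 [[512.0, 121.0], [522.0, 132.0]]
50 21 [[514.0, 129.0], [520.0, 135.0]]
60 22 [[514.0, 133.0], [521.0, 141.0]]
70 21 [[514.0, 137.0], [521.0, 147.0]]
80 23 [[515.0, 143.0], [521.0, 152.0]]
90 37 [[513.0, 148.0], [540.0, 160.0]]
100 100 [[505.0, 144.0], [542.0, 166.0]]
110 78 [[505.0, 157.0], [537.0, 167.0]]
120 69 [[505.0, 162.0], [534.0, 167.0]]
130 89 [[505.0, 150.0], [534.0, 173.0]]
140 76 [[505.0, 166.0], [534.0, 175.0]]
150 70 [[506.0, 169.0], [534.0, 175.0]]
160 73 [[506.0, 169.0], [534.0, 176.0]]
170 20 [[507.0, 171.0], [533.0, 174.0]]
ball [528.3118594  266.20554154  85.        ]
tip [507.10964689 -26.79568316  88.        ] [506.71634454 -23.37443916  60.        ]
```

Station yaw is about -2.1°, the seat is at about (0.511,-0.0875), and the column is at about (0.519,0.155), so the carriage is at about 0.068. The dish is at about (0.531,-0.410), with a side at about 36.7°. The tool's jaw axis is at 72.4°. I'll move towards the dish at a safe height, clear of the column.

```bash
python3 -m jog '[{"gripper":0.1,"dx":0.03,"dy":-0.04,"dz":0.04},{"dx":0.32,"dy":-0.45,"dz":0.04,"rz":-36},{"dx":0.32,"dy":-0.45,"dz":0.04,"rz":-36},{"dx":0.32,"dy":-0.45,"dz":0.04,"rz":-36},{"dx":0.32,"dy":-0.45,"dz":0.04,"rz":-36},{"dx":0.32,"dy":-0.45,"dz":0.04,"rz":-36},{"dx":0.32,"dy":-0.45,"dz":0.04,"rz":-36},{"dx":0.32,"dy":-0.45,"dz":0.04,"rz":-36},{"dx":0.32,"dy":-0.45,"dz":0.04,"rz":-36},{"dx":0.32,"dy":-0.45,"dz":0.04,"rz":-36}]' 30
```

```text
$[0]: bad value
```

```bash
python3 -m jog '[{"gripper":0.1,"dx":0.03,"dy":-0.04,"dz":0.04,"rx":0,"ry":0,"rz":0},{"gripper":0.1,"dx":0.32,"dy":-0.45,"dz":0.04,"rx":0,"ry":0,"rz":-36},{"gripper":0.1,"dx":0.32,"dy":-0.45,"dz":0.04,"rx":0,"ry":0,"rz":-36},{"gripper":0.1,"dx":0.32,"dy":-0.45,"dz":0.04,"rx":0,"ry":0,"rz":-36},{"gripper":0.1,"dx":0.32,"dy":-0.45,"dz":0.04,"rx":0,"ry":0,"rz":-36},{"gripper":0.1,"dx":0.32,"dy":-0.45,"dz":0.04,"rx":0,"ry":0,"rz":-36},{"gripper":0.1,"dx":0.32,"dy":-0.45,"dz":0.04,"rx":0,"ry":0,"rz":-36},{"gripper":0.1,"dx":0.32,"dy":-0.45,"dz":0.04,"rx":0,"ry":0,"rz":-36},{"gripper":0.1,"dx":0.32,"dy":-0.45,"dz":0.04,"rx":0,"ry":0,"rz":-36},{"gripper":0.1,"dx":0.32,"dy":-0.45,"dz":0.04,"rx":0,"ry":0,"rz":-36}]' 30
```

```text
t: 2.25
eef_pos: [0.4888, 0.2432, 0.2897]
tool_rot: [0.631, 0.319, 0.631, -0.319]
contact_force: [0.4, 0.6, 0.4]
gripper_width: 0.898
```

```bash
python3 -m jog '[{"gripper":0.2,"dx":0.03,"dy":-0.5,"dz":0,"rx":0,"ry":0,"rz":0},{"gripper":0.2,"dx":0.03,"dy":-0.5,"dz":0,"rx":0,"ry":0,"rz":0},{"gripper":0.2,"dx":0.03,"dy":-0.5,"dz":0,"rx":0,"ry":0,"rz":0},{"gripper":0.2,"dx":0.03,"dy":-0.5,"dz":0,"rx":0,"ry":0,"rz":0},{"gripper":0.2,"dx":0.03,"dy":-0.5,"dz":0,"rx":0,"ry":0,"rz":0},{"gripper":0.2,"dx":0.03,"dy":-0.5,"dz":0,"rx":0,"ry":0,"rz":0},{"gripper":0.2,"dx":0.03,"dy":-0.5,"dz":0,"rx":0,"ry":0,"rz":0},{"gripper":0.2,"dx":0.03,"dy":-0.5,"dz":0,"rx":0,"ry":0,"rz":0},{"gripper":0.2,"dx":0.03,"dy":-0.5,"dz":0,"rx":0,"ry":0,"rz":0},{"gripper":0.2,"dx":0.03,"dy":-0.5,"dz":0,"rx":0,"ry":0,"rz":0}]' 30
python3 - <<'E'
from h import *
c=read_camera("wrist");o=get_obs()
print(o["eef_pos"],np.round(c["cam_to_world"],3).tolist())
for q in([.511,-.0875,.061],[.531,-.41,.02]): print(proj(c,q))
E
```

```text
t: 3.25
eef_pos: [0.5179, -0.2561, 0.2896]
tool_rot: [0.631, 0.319, 0.631, -0.319]
contact_force: [0.3, 0.6, -0.5]
gripper_width: 0.802
[ 0.51601702 -0.26592332  0.29025873] [[0.805, 0.566, 0.179, 0.472], [0.593, -0.769, -0.239, -0.194], [0.002, 0.299, -0.954, 0.412], [0.0, 0.0, 0.0, 1.0]]
[[369.37725473  49.51964569]]
[[218.20856437 270.99761921]]
```

```bash
python3 - <<'E'
from h import *
import pickle
c=read_camera("wrist");pickle.dump(c,open("w1.pkl","wb"))
cv2.imwrite("pics/w1.png",cv2.resize(c["pixels"],(800,600),interpolation=cv2.INTER_CUBIC))
print(get_obs()["eef_pos"])
for m in cut_out("wrist","block_dish")[:3]:
    q=np.argwhere(m["mask"])[:,::-1]; W=np.array([atz(c,p,.01)[:2]*1000 for p in q[::3]]).astype(np.float32)
    print(m["conf"],np.round(m["box"]),[np.round(x,1) for x in cv2.minAreaRect(W)])
E
```

```text
[ 0.51594817 -0.26258605  0.28997934]
0.89 [154. 287.  34.  29.] [array([ 464.7, -502.5]), array([60.7, 30.2]), np.float64(87.0)]
0.75 [276. 217.  41.  42.] [array([ 547.8, -316.6]), array([43.9, 47.8]), np.float64(65.2)]
0.72 [111. 228.  47.  45.] [array([ 374.1, -458.2]), array([56.6, 46.6]), np.float64(85.1)]
```

View pics/w1.png

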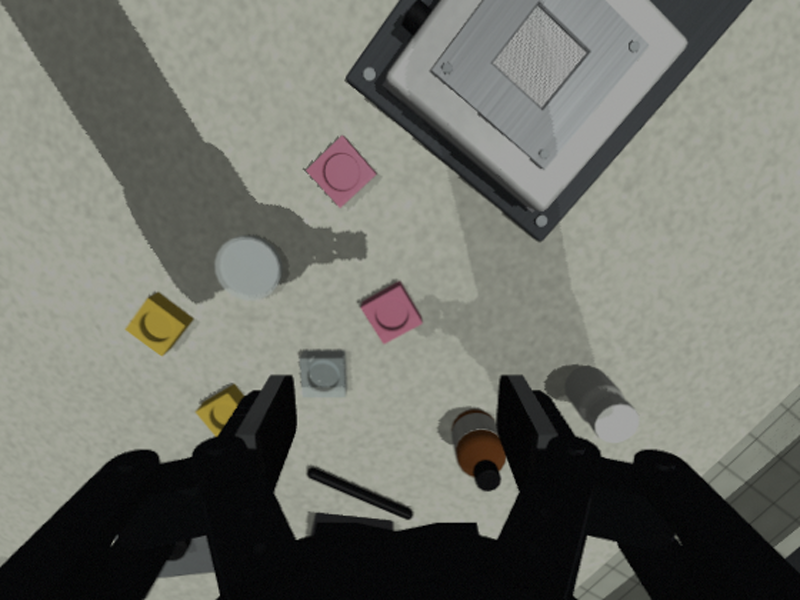

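The wrist picture shows the clear dish at (323,370), squared up with the tool, the pink dish at (392,312) and the opening with corners near (541,3), (588,52), (543,107) and (492,61). I'll move above the dish and measure both.

```bash
python3 -m jog '[{"gripper":0.2,"dx":0.015,"dy":-0.147,"dz":-0.05,"rx":0,"ry":0,"rz":0},{"gripper":0.2,"dx":0.015,"dy":-0.147,"dz":-0.13,"rx":0,"ry":0,"rz":0},{"gripper":0.2,"dx":0.015,"dy":-0.147,"dz":-0.15,"rx":0,"ry":0,"rz":0},{"gripper":0.2,"dx":0.015,"dy":-0.147,"dz":-0.15,"rx":0,"ry":0,"rz":0},{"gripper":0.2,"dx":0.015,"dy":-0.147,"dz":-0.15,"rx":0,"ry":0,"rz":0},{"gripper":0.2,"dx":0.015,"dy":-0.147,"dz":-0.15,"rx":0,"ry":0,"rz":0}]' 30
python3 - <<'E'
from h import *
import pickle
c=pickle.load(open("w1.pkl","rb"))
W=np.array([atz(c,(a*.7-.15,b*.7-.15),.061)[:2]*1000 for a,b in[(541,3),(588,52),(543,107),(492,61)]])
print("seat",W.round(1).tolist(),W.mean(0),np.degrees(np.arctan2(*(W[1]-W[0])[::-1])),np.degrees(np.arctan2(*(W[2]-W[1])[::-1])))
c=read_camera("wrist");pickle.dump(c,open("w2.pkl","wb"))
print(get_obs()["eef_pos"],c["cam_to_world"][:3,3],proj(c,[.531,-.41,.02]))
m=cut_out("wrist","block_dish")
for k in m[:2]: print(k["conf"],np.round(k["box"]))
cv2.imwrite("pics/w2.png",c["pixels"])
E
```

```text
t: 4.0
eef_pos: [0.5319, -0.4006, 0.137]
tool_rot: [0.629, 0.319, 0.632, -0.319]
contact_force: [-0.1, 1.3, 0.1]
gripper_width: 0.802
seat [[490.3, -60.3], [537.2, -63.9], [535.3, -110.9], [486.2, -109.2]] [512.2437119  -86.07792767] -4.345889826472894 -92.32870376152368
[ 0.53319277 -0.40015653  0.1391208 ] [ 0.48699721 -0.33915506  0.26025665] [[269.2115255  222.85187128]]
0.95 [270. 216.  49.  56.]
0.79 [152. 265.  72.  64.]
```

View pics/w2.png

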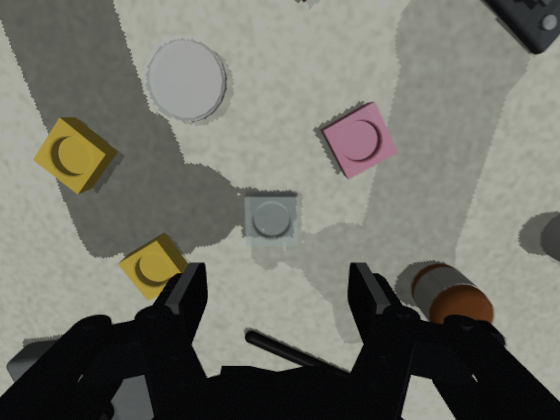

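The dish shows at (270,217) with the fingers at (190,300) and (365,300), and there's nothing in the way. I'll fit its pose by matching the projected cuboid to the mask.

```bash
cat >> h.py <<'E'
def cub(p,z0,h,s):
    x,y,a=p;C=np.array([[i,j] for i in(-s,s) for j in(-s,s)])/2;a=np.radians(a)
    C=C@np.array([[np.cos(a),np.sin(a)],[-np.sin(a),np.cos(a)]])+[x,y]
    return np.vstack([np.c_[C,np.full(4,z)] for z in(z0,z0+h)])
def iou(p,c,m,z0=0,h=.02,s=.042):
    H=cv2.convexHull(((proj(c,cub(p,z0,h,s))*4+2)).astype(np.int32))
    a=cv2.fillConvexPoly(np.zeros((1680,2240),np.uint8),H,1)>0
    M=cv2.resize(m.astype(np.uint8),(2240,1680),interpolation=cv2.INTER_NEAREST)>0
    return -(a&M).sum()/(a|M).sum()
E
python3 - <<'E'
from h import *
import pickle
from scipy.optimize import minimize
c=read_camera("wrist");pickle.dump(c,open("w3.pkl","wb"));m=cut_out("wrist","block_dish")[0]["mask"]
f=lambda q:iou([q[0]/1000,q[1]/1000,q[2]],c,m)
r=minimize(f,[531,-410,36.7],method="Nelder-Mead",options=dict(initial_simplex=[[531,-410,36],[540,-410,36],[531,-400,36],[531,-410,45]],maxiter=120))
print(r.x,r.fun,get_obs()["eef_pos"])
q=r.x;im=cv2.resize(c["pixels"][170:270,210:330],(720,600),interpolation=cv2.INTER_CUBIC)
A=(proj(c,cub([q[0]/1000,q[1]/1000,q[2]],0,.02,.042))-[210,170]+.5)*6
for i,j in[(0,1),(1,3),(3,2),(2,0),(4,5),(5,7),(7,6),(6,4)]: cv2.line(im,tuple(A[i].astype(int)),tuple(A[j].astype(int)),(0,0,255) if i>3 else (0,255,0),1)
cv2.imwrite("pics/fit.png",im)
E
```

```text
[ 531. -410.   36.] 0.0 [ 0.53471543 -0.40007565  0.14157555]
```

View pics/fit.png

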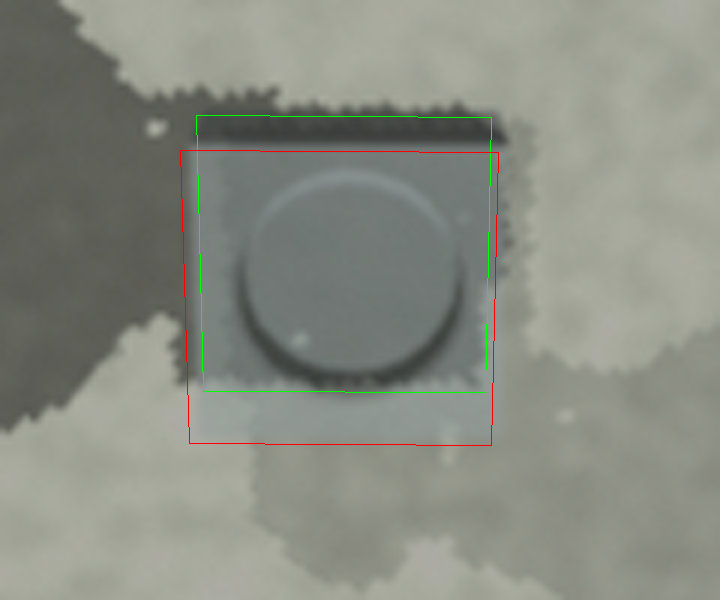

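The fit overlay matches the glass block. Its top face is at (186–496, 146–440), about 0.7 mm above the red outline. That puts the dish at about (0.5306,-0.4095) with yaw 36°. The TCP readings are noisy, so I'll average a few.

```bash
cat >> h.py <<'E'
def tcp(n=8):
    a=[]
    for i in range(n): read_camera("wrist");a.append(get_obs()["eef_pos"])
    return np.mean(a,0),np.std(a,0)
E
python3 - <<'E'
from h import *
print(tcp())
E
```

```text
(array([ 0.53378216, -0.40061343,  0.14054965]), array([0.00052515, 0.00030518, 0.00067002]))
```

```bash
python3 -m jog '[{"gripper":0.2,"dx":-0.003,"dy":-0.009,"dz":-0.03,"rx":0,"ry":0,"rz":0},{"gripper":0.2,"dx":-0.003,"dy":-0.009,"dz":-0.06,"rx":0,"ry":0,"rz":0},{"gripper":0.2,"dx":-0.003,"dy":-0.009,"dz":-0.085,"rx":0,"ry":0,"rz":0},{"gripper":0.2,"dx":-0.003,"dy":-0.009,"dz":-0.1,"rx":0,"ry":0,"rz":0},{"gripper":0.2,"dx":-0.003,"dy":-0.009,"dz":-0.108,"rx":0,"ry":0,"rz":0},{"gripper":0.2,"dx":-0.003,"dy":-0.009,"dz":-0.112,"rx":0,"ry":0,"rz":0},{"gripper":0.2,"dx":-0.003,"dy":-0.009,"dz":-0.112,"rx":0,"ry":0,"rz":0}]' 30
python3 - <<'E'
from h import *
c=read_camera("scene")
a=np.array([.531,-.41,.02]);p=proj(c,a)[0];print(p,get_obs()["eef_pos"])
u,v=p.astype(int)
cv2.imwrite("pics/s1.png",cv2.resize(c["pixels"][v-35:v+25,u-40:u+40],(800,600),interpolation=cv2.INTER_CUBIC))
E
```

```text
t: 5.3
eef_pos: [0.5302, -0.4105, 0.0276]
tool_rot: [0.631, 0.319, 0.631, -0.319]
contact_force: [-0.5, 0.4, 1.2]
gripper_width: 0.802
[262.64085855 186.00149634] [ 0.53038965 -0.41068438  0.02807029]
```

View pics/s1.png

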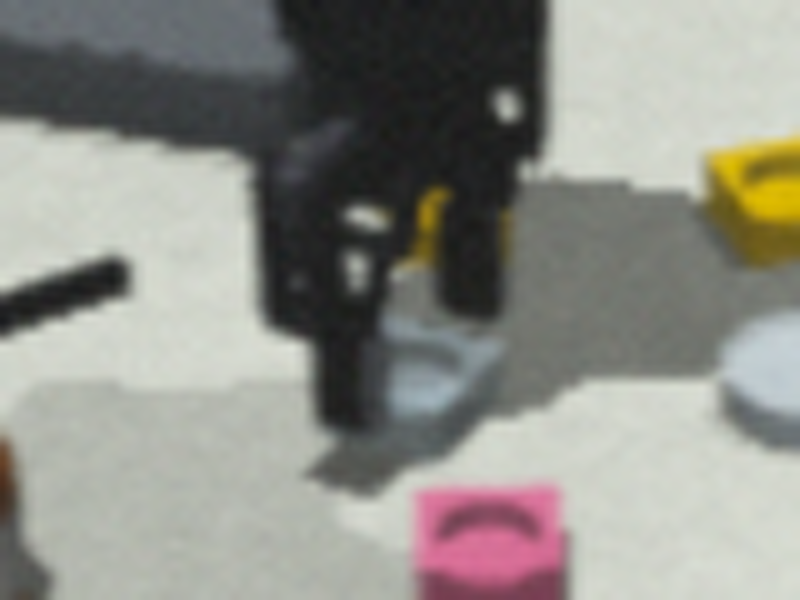

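```bash
python3 - <<'E'
from h import *
import pickle
c=pickle.load(open("scene.pkl","rb"))
for z in(0,.005,.01,.015,.02): print(z,proj(c,[.559,-.39,z])[0],proj(c,[.553,-.382,z])[0])
E
```

```text
0 [257.0814269  196.99663246] [259.97991384 197.82168373]
0.005 [257.02703887 195.61323861] [259.93124719 196.43618095]
0.01 [256.97248747 194.22423766] [259.88243385 195.04504147]
0.015 [256.91777241 192.8296042 ] [259.83347355 193.64823964]
0.02 [256.86289342 191.4293128 ] [259.78436603 192.24574973]
```

```bash
python3 -m jog '[{"gripper":0.4,"dx":0,"dy":0.001,"dz":0.002,"rx":0,"ry":0,"rz":0},{"gripper":0.45,"dx":0,"dy":0.001,"dz":0.002,"rx":0,"ry":0,"rz":0},{"gripper":0.6,"dx":0,"dy":0.001,"dz":0.002,"rx":0,"ry":0,"rz":0},{"gripper":0.8,"dx":0,"dy":0.001,"dz":0.002,"rx":0,"ry":0,"rz":0},{"gripper":0.8,"dx":0,"dy":0.001,"dz":0.002,"rx":0,"ry":0,"rz":0},{"gripper":0.8,"dx":0,"dy":0.001,"dz":0.002,"rx":0,"ry":0,"rz":0},{"gripper":0.8,"dx":0,"dy":0.001,"dz":0.002,"rx":0,"ry":0,"rz":0},{"gripper":0.8,"dx":0,"dy":0.001,"dz":0.002,"rx":0,"ry":0,"rz":0}]' 30
```

```text
t: 6.15
eef_pos: [0.5305, -0.4095, 0.0304]
tool_rot: [0.632, 0.319, 0.631, -0.319]
contact_force: [-0.6, 1.8, 6.3]
gripper_width: 0.482
```

```bash
python3 -m jog '[{"gripper":0.8,"dx":0,"dy":0,"dz":0.01,"rx":0,"ry":0,"rz":0},{"gripper":0.8,"dx":0,"dy":0,"dz":0.03,"rx":0,"ry":0,"rz":0},{"gripper":0.8,"dx":0,"dy":0,"dz":0.07,"rx":0,"ry":0,"rz":0},{"gripper":0.8,"dx":0,"dy":0.04,"dz":0.11,"rx":0,"ry":0,"rz":-8},{"gripper":0.8,"dx":0,"dy":0.08,"dz":0.13,"rx":0,"ry":0,"rz":-16},{"gripper":0.8,"dx":0,"dy":0.12,"dz":0.14,"rx":0,"ry":0,"rz":-24},{"gripper":0.8,"dx":0,"dy":0.15,"dz":0.14,"rx":0,"ry":0,"rz":-32},{"gripper":0.8,"dx":0,"dy":0.17,"dz":0.14,"rx":0,"ry":0,"rz":-38.5},{"gripper":0.8,"dx":0,"dy":0.17,"dz":0.14,"rx":0,"ry":0,"rz":-38.5},{"gripper":0.8,"dx":0,"dy":0.17,"dz":0.14,"rx":0,"ry":0,"rz":-38.5}]' 30
python3 - <<'E'
from h import *
import pickle
c=read_camera("wrist");pickle.dump(c,open("w4.pkl","wb"));s=read_camera("scene")
p=get_obs()["eef_pos"];print(p,get_obs()["gripper_width"],get_obs()["contact_force"])
u,v=proj(s,p)[0].astype(int)
a=cv2.resize(s["pixels"][v-25:v+25,u-25:u+25],(400,400),interpolation=cv2.INTER_CUBIC)
b=cv2.resize(c["pixels"],(533,400))[:,66:466]
print(u,v,proj(c,[.5115,-.087,.061]));cv2.imwrite("pics/l1.png",np.hstack([a,b]))
E
```

```text
t: 7.15
eef_pos: [0.53, -0.2391, 0.1696]
tool_rot: [-0.491, -0.509, -0.491, 0.509]
contact_force: [0.2, 0.4, -0.7]
gripper_width: 0.482
[ 0.52964164 -0.24058301  0.16964145] 0.4789606286859474 [-0.61785061 -0.69122807 -0.97541142]
288 168 [[240.12003947  -6.49371645]]
```

View pics/l1.png

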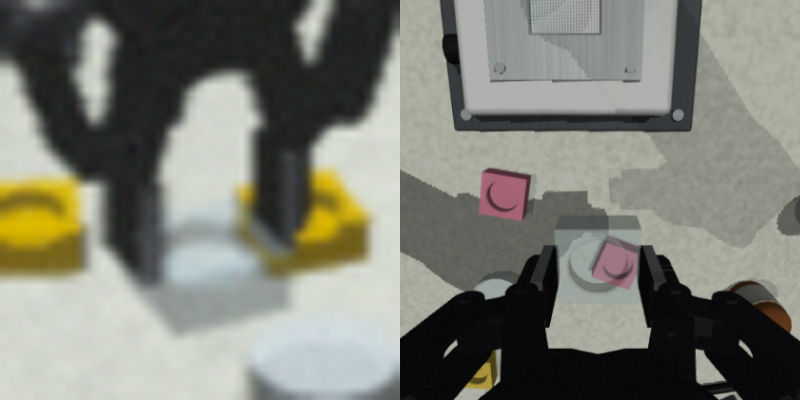

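The dish is held level. The tips are at about crop (150,285), roughly 6 mm above its underside. I'll move nearer the seat and check the seat and the held dish together, with projected outlines overlaid.

```bash
python3 -m jog '[{"gripper":0.8,"dx":-0.01,"dy":0.03,"dz":-0.01,"rx":0,"ry":0,"rz":0},{"gripper":0.8,"dx":-0.018,"dy":0.06,"dz":-0.01,"rx":0,"ry":0,"rz":0},{"gripper":0.8,"dx":-0.018,"dy":0.06,"dz":-0.01,"rx":0,"ry":0,"rz":0},{"gripper":0.8,"dx":-0.018,"dy":0.06,"dz":-0.01,"rx":0,"ry":0,"rz":0}]' 30
cat >> h.py <<'E'
def draw(im,c,p,z0,h,s,off,k):
    A=(proj(c,cub(p,z0,h,s))-off+.5)*k
    for i,j in[(0,1),(1,3),(3,2),(2,0),(4,5),(5,7),(7,6),(6,4)]: cv2.line(im,tuple(np.round(A[i]).astype(int)),tuple(np.round(A[j]).astype(int)),(0,0,255) if i>3 else (0,255,0),1)
E
python3 - <<'E'
from h import *
import pickle
p,s=tcp(6);c=read_camera("wrist");pickle.dump((c,p),open("w5.pkl","wb"));print(p,s)
im=c["pixels"]
S=proj(c,[.5115,-.087,.061])[0];D=proj(c,p-[0,0,.01])[0];print(S,D)
def crop(o,k,w,h): return cv2.resize(im[o[1]:o[1]+h,o[0]:o[0]+w],(w*k,h*k),interpolation=cv2.INTER_CUBIC)
o=np.maximum(0,S-[50,40]).astype(int);a=crop(o,4,100,90);draw(a,c,[.5115,-.087,-2.1],.057,.004,.048,o,4)
o2=(D-[50,45]).astype(int);b=crop(o2,4,100,90);draw(b,c,[p[0],p[1],-2.1],p[2]-.030,.02,.042,o2,4)
cv2.imwrite("pics/seat.png",np.hstack([a,b]));print(o,o2)
E
```

```text
t: 7.65
eef_pos: [0.5119, -0.18, 0.1595]
tool_rot: [0.491, 0.509, 0.49, -0.509]
contact_force: [-0.2, 0.4, 0.1]
gripper_width: 0.478
[ 0.51206435 -0.18081185  0.15956649] [6.45413940e-05 2.43198160e-04 1.09740875e-04]
[270.88352207  87.16947548] [277.49365852 283.60242371]
[220  47] [227 238]
```

View pics/seat.png

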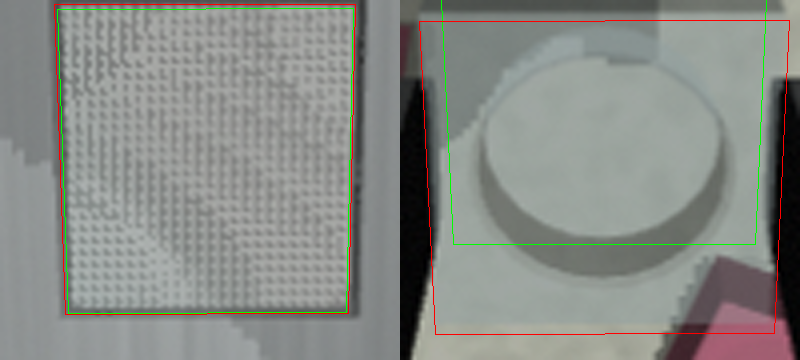

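The seat outline fits to within about 0.4 mm, at (0.5118,-0.087). The held dish is centred on the TCP to within about 0.5 mm. I'll move over the opening and descend to just above contact.

```bash
python3 -m jog '[{"gripper":0.8,"dx":0,"dy":0.04,"dz":0,"rx":0,"ry":0,"rz":0},{"gripper":0.8,"dx":0,"dy":0.08,"dz":0,"rx":0,"ry":0,"rz":0},{"gripper":0.8,"dx":0,"dy":0.093,"dz":-0.01,"rx":0,"ry":0,"rz":0},{"gripper":0.8,"dx":0,"dy":0.093,"dz":-0.03,"rx":0,"ry":0,"rz":0},{"gripper":0.8,"dx":0,"dy":0.093,"dz":-0.05,"rx":0,"ry":0,"rz":0},{"gripper":0.8,"dx":0,"dy":0.093,"dz":-0.06,"rx":0,"ry":0,"rz":0},{"gripper":0.8,"dx":0,"dy":0.093,"dz":-0.065,"rx":0,"ry":0,"rz":0},{"gripper":0.8,"dx":0,"dy":0.093,"dz":-0.067,"rx":0,"ry":0,"rz":0},{"gripper":0.8,"dx":0,"dy":0.093,"dz":-0.067,"rx":0,"ry":0,"rz":0}]' 30
python3 - <<'E'
from h import *
p,s=tcp(3);c=read_camera("wrist");print(p,get_obs()["contact_force"])
im=c["pixels"];o=np.array([215,180]);k=5
b=cv2.resize(im[180:300,215:345],None,fx=k,fy=k,interpolation=cv2.INTER_CUBIC)
draw(b,c,[.5117,-.087,-2.1],.057,.004,.048,o,k)
cv2.imwrite("pics/pre.png",b)
E
```

```text
t: 8.9
eef_pos: [0.5122, -0.0867, 0.0925]
tool_rot: [0.491, 0.509, 0.49, -0.509]
contact_force: [0.4, -0.9, -0.1]
gripper_width: 0.479
[ 0.51235321 -0.08648052  0.09279285] [ 0.01933162  0.01465644 -0.73063362]
```

View pics/pre.png

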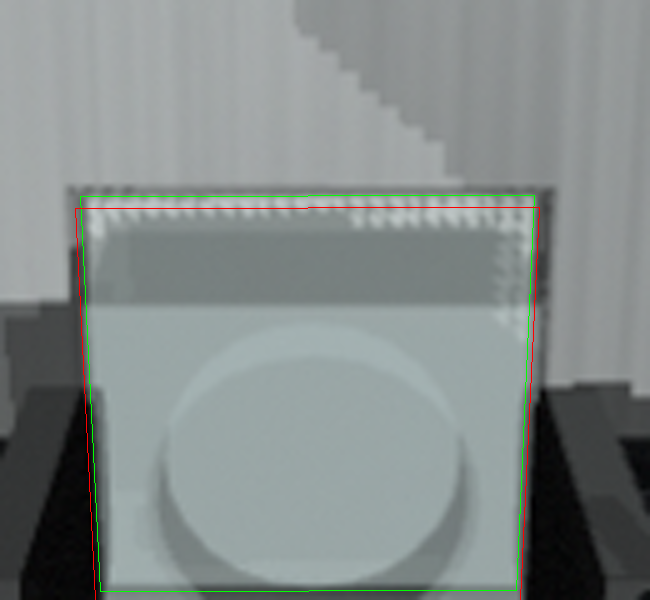

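The opening's far edge is at (70–550, 188). The dish's lower edge spans about 100–497, so the dish is roughly 1 mm towards -x and +y. I'll correct by 1 mm each and lower gently.

```bash
python3 -m jog '[{"gripper":0.8,"dx":0.001,"dy":-0.001,"dz":-0.001,"rx":0,"ry":0,"rz":0},{"gripper":0.8,"dx":0.001,"dy":-0.001,"dz":-0.002,"rx":0,"ry":0,"rz":0},{"gripper":0.8,"dx":0.001,"dy":-0.001,"dz":-0.003,"rx":0,"ry":0,"rz":0},{"gripper":0.8,"dx":0.001,"dy":-0.001,"dz":-0.0035,"rx":0,"ry":0,"rz":0},{"gripper":0.8,"dx":0.001,"dy":-0.001,"dz":-0.004,"rx":0,"ry":0,"rz":0},{"gripper":0.8,"dx":0.001,"dy":-0.001,"dz":-0.0045,"rx":0,"ry":0,"rz":0},{"gripper":0.8,"dx":0.001,"dy":-0.001,"dz":-0.0045,"rx":0,"ry":0,"rz":0}]' 30
```

```text
t: 9.8
eef_pos: [0.5128, -0.0872, 0.0877]
tool_rot: [-0.491, -0.509, -0.491, 0.509]
contact_force: [-0.8, -0.9, -1.3]
gripper_width: 0.483
```

```bash
python3 -m jog '[{"gripper":0.8,"dx":0,"dy":0,"dz":-0.0005,"rx":0,"ry":0,"rz":0},{"gripper":0.8,"dx":0,"dy":0,"dz":-0.001,"rx":0,"ry":0,"rz":0},{"gripper":0.8,"dx":0,"dy":0,"dz":-0.001,"rx":0,"ry":0,"rz":0}]' 30
```

```text
t: 10.1
eef_pos: [0.513, -0.0873, 0.0873]
tool_rot: [0.49, 0.51, 0.491, -0.509]
contact_force: [-3.4, 0.5, 8.3]
gripper_width: 0.481
```

Contact came at the expected height (57+30 mm). I'll ease off and release.

```bash
python3 -m jog '[{"gripper":0.8,"dx":0,"dy":0,"dz":0.0007,"rx":0,"ry":0,"rz":0},{"gripper":0.45,"dx":0,"dy":0,"dz":0.0007,"rx":0,"ry":0,"rz":0},{"gripper":0.4,"dx":0,"dy":0,"dz":0.0007,"rx":0,"ry":0,"rz":0},{"gripper":0.35,"dx":0,"dy":0,"dz":0.0007,"rx":0,"ry":0,"rz":0},{"gripper":0.3,"dx":0,"dy":0,"dz":0.002,"rx":0,"ry":0,"rz":0},{"gripper":0.3,"dx":0,"dy":0,"dz":0.01,"rx":0,"ry":0,"rz":0},{"gripper":0.3,"dx":0,"dy":-0.01,"dz":0.03,"rx":0,"ry":0,"rz":0},{"gripper":0.3,"dx":0,"dy":-0.03,"dz":0.07,"rx":0,"ry":0,"rz":0},{"gripper":0.3,"dx":0,"dy":-0.04,"dz":0.11,"rx":0,"ry":0,"rz":0},{"gripper":0.3,"dx":0,"dy":-0.04,"dz":0.11,"rx":0,"ry":0,"rz":0}]' 30
python3 - <<'E'
from h import *
import pickle
p,s=tcp(3);c=read_camera("wrist");pickle.dump(c,open("w6.pkl","wb"));print(p,get_obs()["contact_force"])
S=proj(c,[.512,-.087,.07])[0];o=(S-[60,50]).astype(int);k=6;print(S)
b=cv2.resize(c["pixels"][o[1]:o[1]+100,o[0]:o[0]+120],None,fx=k,fy=k,interpolation=cv2.INTER_CUBIC)
draw(b,c,[.512,-.087,-2.1],.057,.02,.042,o,k);cv2.imwrite("pics/placed.png",b)
Z=cloud(c)[...,2];X=cloud(c).reshape(-1,3);R=np.array([[.9993,-.0366],[.0366,.9993]]);L=(X[:,:2]-[.512,-.087])@R
for i in(-1,1):
  for j in(-1,1):
    m=(abs(L[:,0]-i*.0175)<.0025)&(abs(L[:,1]-j*.0175)<.0025)&(X[:,2]>.05)&(X[:,2]<.1);print(i,j,m.sum(),np.median(X[m,2]))
E
```

```text
t: 11.1
eef_pos: [0.5155, -0.1305, 0.2021]
tool_rot: [0.492, 0.512, 0.487, -0.508]
contact_force: [0.1, -0.1, 0.2]
gripper_width: 0.705
[ 0.51352186 -0.12760278  0.19813348] [-0.35267455 -0.48687792 -0.51041514]
[274.3066999  162.42773875]
-1 -1 32 0.0760709967798144
-1 1 32 0.07643895852696461
1 -1 42 0.07615199557969532
1 1 52 0.07619143242907572
```

View pics/placed.png

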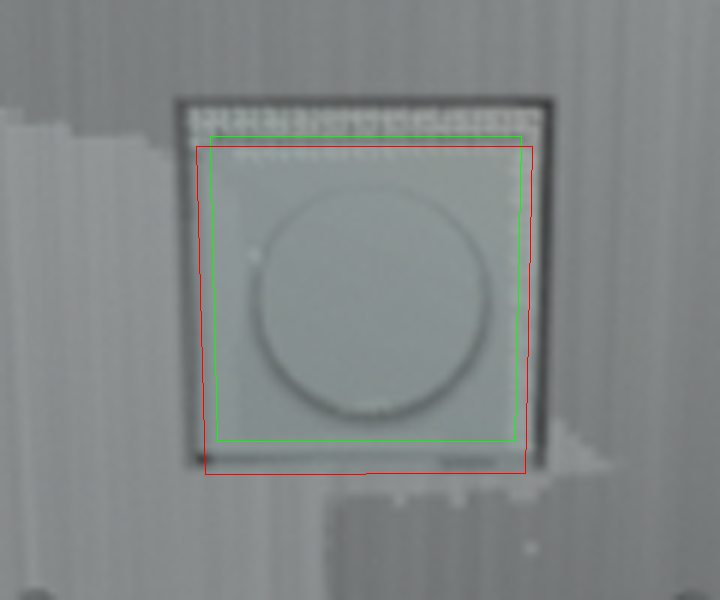

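Eleven pictures viewed so far. The dish sits inside the opening, with the dark border visible on all sides, and its four corners read 76.1–76.4 mm, so it is flat and seated. Next I'll go high over the column and measure it numerically.

```bash
python3 -m jog '[{"gripper":0.3,"dx":0,"dy":0,"dz":0.04,"rx":0,"ry":0,"rz":0},{"gripper":0.3,"dx":0.004,"dy":0.03,"dz":0.08,"rx":0,"ry":0,"rz":0},{"gripper":0.3,"dx":0.004,"dy":0.08,"dz":0.08,"rx":0,"ry":0,"rz":0},{"gripper":0.3,"dx":0.007,"dy":0.13,"dz":0.08,"rx":0,"ry":0,"rz":0},{"gripper":0.3,"dx":0.007,"dy":0.18,"dz":0.08,"rx":0,"ry":0,"rz":0},{"gripper":0.3,"dx":0.007,"dy":0.2,"dz":0.08,"rx":0,"ry":0,"rz":0},{"gripper":0.3,"dx":0.007,"dy":0.2,"dz":0.08,"rx":0,"ry":0,"rz":0},{"gripper":0.3,"dx":0.007,"dy":0.2,"dz":0.08,"rx":0,"ry":0,"rz":0}]' 30
python3 - <<'E'
from h import *
import pickle
p,s=tcp(4);c=read_camera("wrist");pickle.dump(c,open("w7.pkl","wb"));print(p)
X=cloud(c).reshape(-1,3);R=np.array([[.9993,-.0366],[.0366,.9993]]);L=(X[:,:2]-[.512,-.087])@R.T*1000
# L: station coords
L=np.c_[(X[:,:2]-[.512,-.087])@np.array([.9993,-.0366])*1000,(X[:,:2]-[.512,-.087])@np.array([.0366,.9993])*1000,X[:,2]*1000]
for y0 in range(60,380,8):
    m=(L[:,1]>=y0)&(L[:,1]<y0+8)&(abs(L[:,0])<60)&(L[:,2]<185)
    for lo,hi in((75,110),(110,150),(150,185)):
        q=L[m&(L[:,2]>lo)&(L[:,2]<hi)]
        if len(q)>8: print(y0,lo,len(q),np.round(np.percentile(q[:,0],[2,98])),np.round(np.median(q[:,2])))
E
```

```text
t: 12.1
eef_pos: [0.5192, 0.0728, 0.2758]
tool_rot: [-0.491, -0.508, -0.491, 0.51]
contact_force: [0.5, -0.1, -0.4]
gripper_width: 0.701
[0.51960045 0.0712454  0.27633927]
84 75 16 [-1.  2.] 98.0
92 75 14 [-0.  2.] 102.0
100 75 18 [-0.  2.] 106.0
116 110 68 [-5.  7.] 120.0
124 110 85 [-5.  6.] 123.0
132 110 82 [-5.  6.] 126.0
140 110 71 [-4.  4.] 130.0
148 110 72 [-4.  4.] 134.0
156 110 77 [-3.  4.] 139.0
164 110 81 [-3.  4.] 143.0
172 110 79 [-3.  4.] 147.0
180 110 28 [-3. 19.] 149.0
180 150 88 [-5. 23.] 154.0
188 150 312 [-5. 24.] 157.0
196 110 14 [17. 24.] 149.0
196 150 469 [-13.  24.] 163.0
204 150 440 [-14.  15.] 163.0
212 150 422 [-13.  15.] 163.0
220 150 425 [-12.  14.] 167.0
228 150 515 [-14.  15.] 171.0
236 150 514 [-14.  15.] 171.0
244 150 521 [-14.  15.] 171.0
252 150 568 [-14.  15.] 171.0
260 150 84 [-13.  14.] 171.0
268 75 219 [-10.  12.] 106.0
276 75 205 [-10.  12.] 105.0
284 75 10 [-2.  3.] 75.0
316 75 47 [-0.  6.] 76.0
324 75 92 [-0.  8.] 77.0
332 75 22 [-0.  8.] 78.0
```

Column top centre is at station (0.5, 244) mm and 171 mm high, so the carriage is at about 0.069. I'll grip it slightly behind centre, with the TCP at z 0.158.

```bash
python3 -m jog '[{"gripper":0.3,"dx":0.002,"dy":0.045,"dz":0,"rx":0,"ry":0,"rz":0},{"gripper":0.3,"dx":0.002,"dy":0.0885,"dz":0,"rx":0,"ry":0,"rz":0},{"gripper":0.3,"dx":0.002,"dy":0.0885,"dz":-0.03,"rx":0,"ry":0,"rz":0},{"gripper":0.3,"dx":0.002,"dy":0.0885,"dz":-0.07,"rx":0,"ry":0,"rz":0},{"gripper":0.3,"dx":0.002,"dy":0.0885,"dz":-0.1,"rx":0,"ry":0,"rz":0},{"gripper":0.3,"dx":0.002,"dy":0.0885,"dz":-0.115,"rx":0,"ry":0,"rz":0},{"gripper":0.3,"dx":0.002,"dy":0.0885,"dz":-0.118,"rx":0,"ry":0,"rz":0},{"gripper":0.3,"dx":0.002,"dy":0.0885,"dz":-0.118,"rx":0,"ry":0,"rz":0}]' 30
python3 -m jog '[{"gripper":0.55,"dx":0,"dy":0,"dz":0,"rx":0,"ry":0,"rz":0},{"gripper":0.6,"dx":0,"dy":0,"dz":0,"rx":0,"ry":0,"rz":0},{"gripper":0.8,"dx":0,"dy":0,"dz":0,"rx":0,"ry":0,"rz":0},{"gripper":0.8,"dx":0,"dy":0,"dz":0,"rx":0,"ry":0,"rz":0},{"gripper":0.8,"dx":0,"dy":0,"dz":0,"rx":0,"ry":0,"rz":0}]' 25
```

```text
t: 13.15
eef_pos: [0.5226, 0.1608, 0.1593]
tool_rot: [0.49, 0.51, 0.49, -0.509]
contact_force: [0.4, -0.4, -0.2]
gripper_width: 0.703
t: 13.65
eef_pos: [0.5217, 0.1616, 0.1599]
tool_rot: [0.49, 0.51, 0.491, -0.509]
contact_force: [-4.4, -0.6, 7.7]
gripper_width: 0.354
```

```bash
python3 -m jog '[{"gripper":0.8,"dx":0,"dy":-0.002,"dz":0,"rx":0,"ry":0,"rz":0},{"gripper":0.8,"dx":0,"dy":-0.005,"dz":0,"rx":0,"ry":0,"rz":0},{"gripper":0.8,"dx":-0.0003,"dy":-0.008,"dz":0,"rx":0,"ry":0,"rz":0},{"gripper":0.8,"dx":-0.0004,"dy":-0.011,"dz":0,"rx":0,"ry":0,"rz":0},{"gripper":0.8,"dx":-0.0005,"dy":-0.014,"dz":0,"rx":0,"ry":0,"rz":0},{"gripper":0.8,"dx":-0.0006,"dy":-0.017,"dz":0,"rx":0,"ry":0,"rz":0},{"gripper":0.8,"dx":-0.0007,"dy":-0.02,"dz":0,"rx":0,"ry":0,"rz":0},{"gripper":0.8,"dx":-0.0008,"dy":-0.023,"dz":0,"rx":0,"ry":0,"rz":0},{"gripper":0.8,"dx":-0.0009,"dy":-0.026,"dz":0,"rx":0,"ry":0,"rz":0},{"gripper":0.8,"dx":-0.001,"dy":-0.029,"dz":0,"rx":0,"ry":0,"rz":0}]' 25
```

```text
t: 14.65
eef_pos: [0.5206, 0.1334, 0.1599]
tool_rot: [0.49, 0.51, 0.492, -0.509]
contact_force: [-4.4, 2.3, 7.4]
gripper_width: 0.348
```

```bash
python3 -m jog '[{"gripper":0.8,"dx":0,"dy":-0.003,"dz":0,"rx":0,"ry":0,"rz":0},{"gripper":0.8,"dx":-0.0002,"dy":-0.006,"dz":0,"rx":0,"ry":0,"rz":0},{"gripper":0.8,"dx":-0.0003,"dy":-0.009,"dz":0,"rx":0,"ry":0,"rz":0},{"gripper":0.8,"dx":-0.0004,"dy":-0.012,"dz":0,"rx":0,"ry":0,"rz":0},{"gripper":0.8,"dx":-0.0005,"dy":-0.015,"dz":0,"rx":0,"ry":0,"rz":0},{"gripper":0.8,"dx":-0.0006,"dy":-0.018,"dz":0,"rx":0,"ry":0,"rz":0},{"gripper":0.8,"dx":-0.0007,"dy":-0.021,"dz":0,"rx":0,"ry":0,"rz":0},{"gripper":0.8,"dx":-0.0008,"dy":-0.024,"dz":0,"rx":0,"ry":0,"rz":0},{"gripper":0.8,"dx":-0.0009,"dy":-0.027,"dz":0,"rx":0,"ry":0,"rz":0},{"gripper":0.8,"dx":-0.001,"dy":-0.029,"dz":0,"rx":0,"ry":0,"rz":0}]' 25
```

```text
t: 15.65
eef_pos: [0.5195, 0.1041, 0.1599]
tool_rot: [0.49, 0.51, 0.492, -0.509]
contact_force: [-4.4, 2.5, 7.8]
gripper_width: 0.351
```

```bash
python3 -m jog '[{"gripper":0.8,"dx":0,"dy":-0.002,"dz":0,"rx":0,"ry":0,"rz":0},{"gripper":0.8,"dx":-0.0001,"dy":-0.004,"dz":0,"rx":0,"ry":0,"rz":0},{"gripper":0.8,"dx":-0.0002,"dy":-0.0055,"dz":0,"rx":0,"ry":0,"rz":0},{"gripper":0.8,"dx":-0.0003,"dy":-0.007,"dz":0,"rx":0,"ry":0,"rz":0},{"gripper":0.8,"dx":-0.0003,"dy":-0.008,"dz":0,"rx":0,"ry":0,"rz":0},{"gripper":0.8,"dx":-0.0003,"dy":-0.009,"dz":0,"rx":0,"ry":0,"rz":0},{"gripper":0.8,"dx":-0.0003,"dy":-0.0095,"dz":0,"rx":0,"ry":0,"rz":0}]' 25
```

```text
t: 16.35
eef_pos: [0.5191, 0.0947, 0.1599]
tool_rot: [0.49, 0.509, 0.492, -0.509]
contact_force: [-5.7, 2.6, 9.2]
gripper_width: 0.345
```

```bash
python3 -m jog '[{"gripper":0.8,"dx":0,"dy":-0.0005,"dz":0,"rx":0,"ry":0,"rz":0},{"gripper":0.8,"dx":0,"dy":-0.001,"dz":0,"rx":0,"ry":0,"rz":0},{"gripper":0.8,"dx":0,"dy":-0.0015,"dz":0,"rx":0,"ry":0,"rz":0},{"gripper":0.8,"dx":0,"dy":-0.002,"dz":0,"rx":0,"ry":0,"rz":0}]' 25
```

```text
t: 16.75
eef_pos: [0.5191, 0.0935, 0.1599]
tool_rot: [0.49, 0.51, 0.492, -0.508]
contact_force: [-6.4, 4.9, 10.0]
gripper_width: 0.347
```

Force is starting to rise (y 2.6→4.9 N), so I'll press on in small steps.

```bash
python3 -m jog '[{"gripper":0.8,"dx":0,"dy":-0.0005,"dz":0,"rx":0,"ry":0,"rz":0},{"gripper":0.8,"dx":0,"dy":-0.001,"dz":0,"rx":0,"ry":0,"rz":0},{"gripper":0.8,"dx":0,"dy":-0.001,"dz":0,"rx":0,"ry":0,"rz":0}]' 25
```

```text
t: 17.05
eef_pos: [0.5191, 0.0935, 0.1599]
tool_rot: [0.49, 0.51, 0.492, -0.508]
contact_force: [-6.0, 6.5, 9.5]
gripper_width: 0.349
```

```bash
python3 -m jog '[{"gripper":0.8,"dx":0,"dy":-0.0005,"dz":0,"rx":0,"ry":0,"rz":0},{"gripper":0.8,"dx":0,"dy":-0.001,"dz":0,"rx":0,"ry":0,"rz":0},{"gripper":0.8,"dx":0,"dy":-0.001,"dz":0,"rx":0,"ry":0,"rz":0}]' 25
```

```text
t: 17.35
eef_pos: [0.5191, 0.0935, 0.1599]
tool_rot: [0.489, 0.51, 0.493, -0.508]
contact_force: [-7.1, 9.5, 9.1]
gripper_width: 0.343
```

The carriage holds at y 0.0935 while the force climbs to 9.5 N, so it is home after 68 mm of travel. I'll relax most of the push, release and rise.

```bash
python3 -m jog '[{"gripper":0.8,"dx":0,"dy":0.001,"dz":0,"rx":0,"ry":0,"rz":0},{"gripper":0.6,"dx":0,"dy":0.002,"dz":0,"rx":0,"ry":0,"rz":0},{"gripper":0.5,"dx":0,"dy":0.002,"dz":0,"rx":0,"ry":0,"rz":0},{"gripper":0.4,"dx":0,"dy":0.002,"dz":0,"rx":0,"ry":0,"rz":0},{"gripper":0.3,"dx":0,"dy":0.002,"dz":0,"rx":0,"ry":0,"rz":0},{"gripper":0.3,"dx":0,"dy":0.002,"dz":0.02,"rx":0,"ry":0,"rz":0},{"gripper":0.3,"dx":0,"dy":0.002,"dz":0.06,"rx":0,"ry":0,"rz":0},{"gripper":0.3,"dx":0,"dy":0.002,"dz":0.1,"rx":0,"ry":0,"rz":0},{"gripper":0.5,"dx":0,"dy":0.03,"dz":0.1,"rx":0,"ry":0,"rz":0},{"gripper":0.5,"dx":0,"dy":0.03,"dz":0.1,"rx":0,"ry":0,"rz":0}]' 25
cat >> h.py <<'E'
def sta(X):
    d=X[:,:2]-[.512,-.087];return np.c_[d@[.9993,-.0366],d@[.0366,.9993],X[:,2]]*1000
E
python3 - <<'E'
from h import *
import pickle
p,s=tcp(4);c=read_camera("wrist");pickle.dump(c,open("w8.pkl","wb"));print(p,get_obs()["contact_force"])
for d in spot_in("wrist","lever_ball")[:2]:
    print(d["conf"],d["box"],sta(atz(c,d["box"][:2],.085)[None]))
P=cloud(c)
L=sta(P.reshape(-1,3))
for y0 in range(120,320,6):
    m=(L[:,1]>=y0)&(L[:,1]<y0+6)&(L[:,0]>-60)&(L[:,0]<90)
    for lo,hi in((66,100),(100,150),(150,185)):
        q=L[m&(L[:,2]>lo)&(L[:,2]<hi)]
        if len(q)>8: print(y0,lo,len(q),np.round(np.percentile(q[:,0],[2,50,98])),np.round(np.median(q[:,2])))
E
```

```text
t: 18.35
eef_pos: [0.5202, 0.1234, 0.2597]
tool_rot: [0.492, 0.509, 0.492, -0.507]
contact_force: [-0.7, 0.7, -0.2]
gripper_width: 0.503
[0.51932387 0.11995463 0.25839344] [ 0.57764829 -0.30069191 -0.15889253]
0.79 [282.1, 142.6, 26.5, 92.1] [[  4.14584942 256.81756766  85.        ]]
120 150 107 [-5.  3. 24.] 158.0
126 150 201 [-14.   8.  23.] 162.0
132 100 26 [19. 21. 25.] 149.0
132 150 257 [-14.   2.  24.] 163.0
138 150 250 [-14.   1.  15.] 163.0
144 150 230 [-14.   0.  15.] 163.0
150 150 198 [-13.   2.  14.] 166.0
156 150 141 [-14.   0.  15.] 171.0
162 150 290 [-14.   1.  15.] 171.0
168 150 285 [-14.   0.  15.] 171.0
174 150 294 [-14.   1.  15.] 171.0
180 150 312 [-14.   1.  15.] 171.0
186 150 311 [-13.   1.  15.] 171.0
192 66 195 [-14.   1.  15.] 89.0
192 100 677 [-13.   1.  15.] 128.0
192 150 519 [-13.   1.  15.] 163.0
198 66 12 [-8.  1. 11.] 99.0
198 100 56 [-9.  1.  9.] 105.0
204 66 12 [-10.   1.  11.] 97.0
204 100 139 [-9.  0. 10.] 106.0
210 66 124 [-10.   1.  11.] 90.0
210 100 144 [-9.  0. 10.] 105.0
216 66 120 [-9.  1. 11.] 72.0
222 66 126 [-9.  0. 10.] 72.0
228 66 80 [-6.  1.  7.] 70.0
234 66 53 [-3.  2.  6.] 71.0
240 66 53 [-2.  2.  6.] 72.0
246 66 60 [-2.  2.  7.] 74.0
252 66 55 [-1.  3.  7.] 76.0
258 66 58 [-1.  3.  8.] 77.0
264 66 67 [-1.  4.  8.] 79.0
270 66 66 [0. 4. 9.] 81.0
276 66 104 [-3.  5. 13.] 87.0
282 66 164 [-5.  5. 15.] 89.0
288 66 164 [-5.  5. 15.] 89.0
294 66 48 [-1.  5. 12.] 85.0
```

The column centre is at station y 175 mm, exactly home. The pivot is at (0.5,220) and the ball at (5,286), so θ≈0.07. I'll straddle the ball loosely with the jaws along the tangent and swing it round. First I'll descend over the ball, and print the arc table.

```bash
python3 -m jog '[{"gripper":0.5,"dx":0.009,"dy":0.045,"dz":0,"rx":0,"ry":0,"rz":0},{"gripper":0.5,"dx":0.009,"dy":0.082,"dz":0,"rx":0,"ry":0,"rz":-4},{"gripper":0.5,"dx":0.009,"dy":0.082,"dz":-0.04,"rx":0,"ry":0,"rz":-4},{"gripper":0.5,"dx":0.009,"dy":0.082,"dz":-0.085,"rx":0,"ry":0,"rz":-4},{"gripper":0.5,"dx":0.009,"dy":0.082,"dz":-0.12,"rx":0,"ry":0,"rz":-4},{"gripper":0.5,"dx":0.009,"dy":0.082,"dz":-0.145,"rx":0,"ry":0,"rz":-4},{"gripper":0.5,"dx":0.009,"dy":0.082,"dz":-0.16,"rx":0,"ry":0,"rz":-4},{"gripper":0.5,"dx":0.009,"dy":0.082,"dz":-0.166,"rx":0,"ry":0,"rz":-4},{"gripper":0.68,"dx":0.009,"dy":0.082,"dz":-0.166,"rx":0,"ry":0,"rz":-4},{"gripper":0.68,"dx":0.009,"dy":0.082,"dz":-0.166,"rx":0,"ry":0,"rz":-4}]' 20
python3 - <<'E'
from h import *
p,s=tcp(4);print(p,get_obs()["contact_force"],get_obs()["gripper_width"])
w=lambda t:np.array([.512,-.087])+(np.array([[.9993,.0366],[-.0366,.9993]])@[.5+70*np.sin(t),220+70*np.cos(t)])/1000
for t in np.r_[.07+np.arange(1,15)*.105,1.58,1.62]: print(round(t,3),np.round(w(t)-p[:2],4),round(-np.degrees(t-.07),1))
E
```

```text
t: 19.65
eef_pos: [0.5295, 0.2018, 0.0938]
tool_rot: [0.473, 0.527, 0.472, -0.525]
contact_force: [0.1, -0.8, 0.9]
gripper_width: 0.32
[0.52935995 0.20209897 0.09386666] [-0.62162948  0.98699906 -0.21143415] 0.31825941340506314
0.175 [ 0.0059 -0.0008] -6.0
0.28 [ 0.013  -0.0028] -12.0
0.385 [ 0.0198 -0.0054] -18.0
0.49 [ 0.0264 -0.0088] -24.1
0.595 [ 0.0325 -0.0128] -30.1
0.7 [ 0.0382 -0.0174] -36.1
0.805 [ 0.0434 -0.0226] -42.1
0.91 [ 0.048  -0.0284] -48.1
1.015 [ 0.052  -0.0345] -54.1
1.12 [ 0.0553 -0.0411] -60.2
1.225 [ 0.0579 -0.048 ] -66.2
1.33 [ 0.0597 -0.0551] -72.2
1.435 [ 0.0608 -0.0623] -78.2
1.54 [ 0.0612 -0.0697] -84.2
1.58 [ 0.0611 -0.0725] -86.5
1.62 [ 0.0609 -0.0753] -88.8
```

```bash
python3 -m jog '[{"gripper":0.68,"dx":0.006,"dy":-0.001,"dz":0,"rx":0,"ry":0,"rz":-6},{"gripper":0.68,"dx":0.013,"dy":-0.003,"dz":0,"rx":0,"ry":0,"rz":-12},{"gripper":0.68,"dx":0.02,"dy":-0.0055,"dz":0,"rx":0,"ry":0,"rz":-18},{"gripper":0.68,"dx":0.0265,"dy":-0.009,"dz":0,"rx":0,"ry":0,"rz":-24},{"gripper":0.68,"dx":0.0325,"dy":-0.013,"dz":0,"rx":0,"ry":0,"rz":-30},{"gripper":0.68,"dx":0.038,"dy":-0.0175,"dz":0,"rx":0,"ry":0,"rz":-36},{"gripper":0.68,"dx":0.038,"dy":-0.0175,"dz":0,"rx":0,"ry":0,"rz":-36}]' 20
python3 - <<'E'
from h import *
c=read_camera("wrist");o=get_obs();print(o["eef_pos"],o["contact_force"])
for d in spot_in("wrist","lever_ball")[:2]: print(d["conf"],d["box"],sta(atz(c,d["box"][:2],.085)[None]))
c=read_camera("top")
for d in spot_in("top","column_top")[:1]: print(d["conf"],d["box"])
E
```

```text
t: 20.55
eef_pos: [0.5672, 0.1845, 0.0932]
tool_rot: [0.287, 0.647, 0.286, -0.646]
contact_force: [-0.1, 0.2, -0.2]
gripper_width: 0.317
[0.56688575 0.18440858 0.09302166] [-0.1095096  -0.31323255 -0.41997112]
0.74 [272.4, 318.8, 44.4, 110.9] [[ 31.03416718 260.3810802   85.        ]]
0.63 [175.1, 233.1, 99.5, 45.2]
```

The lever is following (θ≈0.65), so I'll continue the arc.

```bash
python3 -m jog '[{"gripper":0.68,"dx":0.005,"dy":-0.005,"dz":0,"rx":0,"ry":0,"rz":-6},{"gripper":0.68,"dx":0.01,"dy":-0.011,"dz":0,"rx":0,"ry":0,"rz":-12},{"gripper":0.68,"dx":0.014,"dy":-0.017,"dz":0,"rx":0,"ry":0,"rz":-18},{"gripper":0.68,"dx":0.017,"dy":-0.0235,"dz":0,"rx":0,"ry":0,"rz":-24},{"gripper":0.68,"dx":0.02,"dy":-0.0305,"dz":0,"rx":0,"ry":0,"rz":-30},{"gripper":0.68,"dx":0.0215,"dy":-0.0375,"dz":0,"rx":0,"ry":0,"rz":-36},{"gripper":0.68,"dx":0.0225,"dy":-0.045,"dz":0,"rx":0,"ry":0,"rz":-42},{"gripper":0.68,"dx":0.023,"dy":-0.0505,"dz":0,"rx":0,"ry":0,"rz":-46},{"gripper":0.68,"dx":0.023,"dy":-0.0525,"dz":0,"rx":0,"ry":0,"rz":-48}]' 20
```

```text
t: 21.65
eef_pos: [0.5898, 0.1324, 0.0929]
tool_rot: [-0.001, 0.707, -0.001, -0.707]
contact_force: [1.0, 3.3, 1.2]
gripper_width: 0.322
```

```bash
python3 -m jog '[{"gripper":0.68,"dx":0,"dy":-0.001,"dz":0,"rx":0,"ry":0,"rz":0},{"gripper":0.68,"dx":0,"dy":-0.002,"dz":0,"rx":0,"ry":0,"rz":0},{"gripper":0.68,"dx":0,"dy":-0.003,"dz":0,"rx":0,"ry":0,"rz":0},{"gripper":0.68,"dx":0,"dy":-0.003,"dz":0,"rx":0,"ry":0,"rz":0}]' 20
```

```text
t: 22.05
eef_pos: [0.5899, 0.1317, 0.0928]
tool_rot: [-0.001, 0.707, 0.002, -0.707]
contact_force: [0.7, 7.7, 1.6]
gripper_width: 0.321
```

```bash
python3 -m jog '[{"gripper":0.68,"dx":0,"dy":-0.001,"dz":0,"rx":0,"ry":0,"rz":0},{"gripper":0.68,"dx":0,"dy":-0.002,"dz":0,"rx":0,"ry":0,"rz":0},{"gripper":0.68,"dx":0,"dy":-0.002,"dz":0,"rx":0,"ry":0,"rz":0}]' 20
```

```text
t: 22.35
eef_pos: [0.59, 0.1315, 0.0928]
tool_rot: [0.001, -0.707, -0.003, 0.707]
contact_force: [1.3, 11.5, 0.9]
gripper_width: 0.321
```

The lever has stalled with the force rising to 11.5 N, so it is at its stop. I'll unload, open, lift and check.

```bash
python3 -m jog '[{"gripper":0.68,"dx":0,"dy":0.002,"dz":0,"rx":0,"ry":0,"rz":0},{"gripper":0.6,"dx":0,"dy":0.004,"dz":0,"rx":0,"ry":0,"rz":0},{"gripper":0.5,"dx":0,"dy":0.005,"dz":0,"rx":0,"ry":0,"rz":0},{"gripper":0.5,"dx":0,"dy":0.005,"dz":0,"rx":0,"ry":0,"rz":0},{"gripper":0.5,"dx":0,"dy":0.005,"dz":0.02,"rx":0,"ry":0,"rz":0},{"gripper":0.5,"dx":0.01,"dy":0.005,"dz":0.06,"rx":0,"ry":0,"rz":0},{"gripper":0.5,"dx":-0.01,"dy":0.005,"dz":0.11,"rx":0,"ry":0,"rz":0},{"gripper":0.5,"dx":-0.05,"dy":0.005,"dz":0.16,"rx":0,"ry":0,"rz":0},{"gripper":0.5,"dx":-0.09,"dy":0.005,"dz":0.17,"rx":0,"ry":0,"rz":0},{"gripper":0.5,"dx":-0.09,"dy":0.005,"dz":0.17,"rx":0,"ry":0,"rz":0}]' 20
python3 - <<'E'
from h import *
import pickle
p,s=tcp(3);c=read_camera("wrist");pickle.dump(c,open("w9.pkl","wb"));print(p,get_obs()["contact_force"])
for d in spot_in("wrist","lever_ball")[:2]: print(d["conf"],d["box"],sta(atz(c,d["box"][:2],.085)[None]))
L=sta(cloud(c).reshape(-1,3))
q=L[(L[:,2]>165)&(L[:,2]<178)&(abs(L[:,0])<25)&(L[:,1]>150)&(L[:,1]<215)];print("col",len(q),np.percentile(q,[1,99],axis=0).round(1).tolist() if len(q) else 0)
for x0 in range(10,96,6):
    q=L[(L[:,0]>=x0)&(L[:,0]<x0+6)&(L[:,2]>64)&(L[:,2]<98)&(L[:,1]>195)&(L[:,1]<300)]
    if len(q)>5: print(x0,len(q),np.percentile(q[:,1],[2,50,98]).round(1),np.median(q[:,2]).round(1))
t=read_camera("top")
a=c["pixels"];b=cv2.resize(t["pixels"][185:285,75:300],(540,240),interpolation=cv2.INTER_CUBIC)
cv2.imwrite("pics/end.png",np.vstack([cv2.resize(a,(480,360)),cv2.resize(b,(480,213))]))
E
```

```text
t: 23.35
eef_pos: [0.4967, 0.1317, 0.265]
tool_rot: [0.002, -0.707, -0.001, 0.707]
contact_force: [0.2, 1.0, -0.7]
gripper_width: 0.496
[0.49878067 0.13198412 0.26404794] [-0.07328008 -0.19216061  0.43526548]
0.64 [274.2, 135.2, 22.3, 93.3] [[ 36.56892444 223.8985309   85.        ]]
col 2301 [[-13.2, 151.7, 165.4], [15.1, 193.3, 172.6]]
10 65 [202.3 220.5 225.6] 70.0
16 53 [217.7 221.7 225.7] 71.4
22 54 [217.9 221.9 225.9] 73.4
28 58 [218.2 222.2 227. ] 74.7
34 61 [218.4 223.2 227.1] 76.0
40 60 [219.6 223.4 227.3] 78.3
46 60 [219.8 223.7 227.4] 79.4
52 72 [219.6 224.2 230.2] 82.0
58 147 [215.7 224.8 234.2] 88.4
64 165 [214.4 224.9 235. ] 89.7
70 120 [216.2 224.4 233.9] 87.8
76 14 [221.1 224.9 228.8] 84.3
```

View pics/end.png

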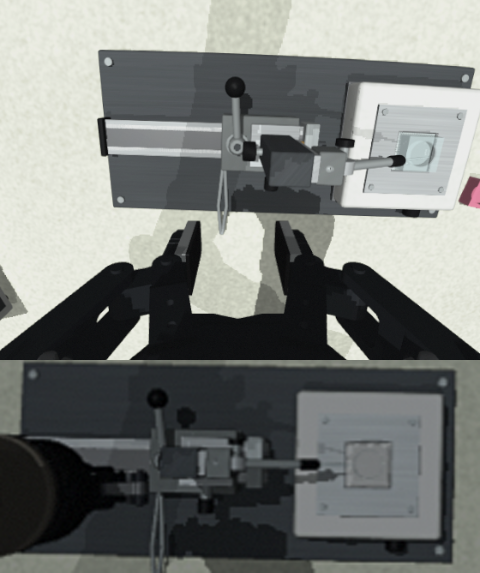

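The final picture shows the lever swung to +x with its ball at (235,87), the dish in the opening at (420,152), and the forceps undisturbed at (222,205). The lever angle works out at about 1.49. The column's rear edge is at 193 mm, so the carriage is still home, and the gripper is clear.

```bash
python3 -c "
from station import *
print(hand_in())"
```

```text
the job is handed in; nothing more can be done
None
```

The job is done and handed in at about 23.6 s on the robot's clock, well within the 58 s limit.

**What I did:**
- Set the clear square dish down flat in the stage opening.
- Gripped the column and slid the carriage slowly about 68 mm, until it stalled against the front stop.
- Swung the clamp lever round to its stop, then lifted the gripper clear.

**Last checks:**
- **Dish:** the four corners read 76.1–76.4 mm, against a nominal 77 mm, so it is level and seated. This was measured just after release; the final picture shows it still in the opening.
- **Carriage:** the column centre measured 175 mm from the seat before the lever was swung. Afterwards its rear edge was at 193 mm, about where it should be at home.
- **Lever:** its angle was about 1.49 rad, against a stop at 1.5. It stalled at about 11 N.
- **Contact:** no reading after a move showed more than about 16 N at the wrist, and the gripper was clear of everything at the end. The forceps look unmoved in the last picture. I did not measure the other bench items again.

One disagreement: in one wrist-camera view the held dish looked 1–3 mm off the height I expected. It touched down at the expected height anyway.

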